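# Hang the lower tray of a two-tier counter stand and swing the stand's arm in

### The job

Hang the loose wooden tray by its hook from the steel loop under the tray that already hangs on the counter stand, while the stand's arm is still swung out, and let go of it. Then swing the stand's arm in (away from the front edge, to the right) until it meets its stop, with both trays still hanging from it and come to rest. Do not tip the upper tray far and leave the other things on the worktop where they are.

Things in the scene. Friction and masses are not known exactly. Their poses are not given: they have to be found in the camera images.
- paddle (a point): Grasp point on the loose tray: upper part of its upright wooden grip paddle, 55 mm above the tray's underside. Paddle 14 mm thick (y), 20 mm wide (x), flat sided, 72 mm high, at the tray's front. Axes: x from paddle toward the tray, z up. Hung, it lies right below the upper tray's front edge, 121 mm below that: lean the gripper back, away from the stand, 25-35 degrees.
- hook (a point): Seat of the loose tray's hook, where the loop bar's centre lies when hung; 50 mm in x and 80 mm up from the paddle point, same axes. Hook of 7 mm round steel: stem 12 mm to the paddle's side of this point, arch toward +x (top 10.5 mm above this point), downward tip 13 mm beyond in x, lowest point 12.5 mm below this point. Gap between stem and tip 18 mm.
- lower_tray: The loose tray (about 0.13 to 0.22 kg): open wooden box 90 x 110 mm (x, y), walls 25 mm high, with hook and paddle; stands on the worktop at first. Origin on its underside, 135 mm below hook. It spans x -60..+49, y -55..+55 mm, 145 mm high to the top of the hook.
- loop (a point): Centre of the level bar of the closed U loop under the upper tray. Axes: x toward the stand's post, y along the bar, z up. Bar 7 mm round, straight for 32 mm, loop 48 mm wide; clear height from bar to the upper tray's underside 38 mm. The hook enters along +x, tip first, then goes down over the bar. The loop sways with its tray (1 N moves it some cm, settles in 1 to 2 s).
- upper_tray: Open wooden tray 100 x 130 mm (x, y), walls 28 mm, hanging on two wires from the arm's end; sways freely both ways about that pivot but does not turn about the vertical. Origin at the pivot, under the arm, 116.5 mm above the tray's underside and 158 mm above loop. Axes as loop.
- swing_arm (a joint): Angle (rad) of the stand's arm about its post: -0.25 to 0.1 as found, swung out to the front; positive is counter-clockwise from above, to the right as the robot sees it; 0.85 is the stop, fully in. It stays where it is left (friction torque 0.3 N m).
- push_point (a point): Point on the axis of the arm, a level round bar of 12 mm diameter, 335 mm above the worktop; 85 mm from the post's axis. The upper tray's pivot is 150 mm from the post. x points along the arm toward the post, z up; to swing the arm in, push it here from its left (+y side of this point).
- stand: The stand: fixed round foot of 132 mm diameter and a post of 16 mm diameter, with a wooden ball on top at 372 mm. Origin at the foot's underside on the post's axis.
- coffee_scale: Bystander: flat scale 154 x 135 x 20 mm; origin under its centre.
- dosing_cup: Bystander: steel cup, 57 mm diameter, 56 mm high, standing on the scale; origin under its centre.
- espresso_cup: Bystander: cup with handle, 63 x 88 x 49 mm; origin at its underside.
- shot_glass: Bystander: glass, 47 mm diameter, 58 mm high; origin under its centre.
- cocoa_shaker: Bystander: shaker, 44 mm diameter, 90 mm high; origin under its centre.
- tamper: Bystander: tamper, 58 mm diameter, 83 mm high; origin under its centre.
There are look-alikes about, which are no part of the job. There is more than one size of the lower_tray; the job needs the larger.

How it is judged:
On the way, in this order (a step that is already met when the one before it is completed fails the run):
1. the lower tray hangs by its hook from the loop, let go, while the arm is still out (arm angle below 0.4) (distance between hook and loop below 0.012 m and contact force between lower_tray and upper_tray above 0.5 N and height (world z) of lower_tray above 0.008 m and angle between lower_tray's own z axis and vertical below 0.25 rad and contact force between lower_tray and the fingers below 0.05 N and value of joint swing_arm below 0.4 rad), for 0.2 s.
2. the arm is swung in to its stop with the lower tray still hanging (distance between hook and loop below 0.012 m and contact force between lower_tray and upper_tray above 0.5 N and height (world z) of lower_tray above 0.008 m and angle between lower_tray's own z axis and vertical below 0.25 rad and contact force between lower_tray and the fingers below 0.05 N and value of joint swing_arm above 0.78 rad), for 0.2 s.
At the end, for the whole second after the job is handed in: Arm in at its stop (above 0.78 of 0.85 rad); lower tray hangs by its hook on the loop (hook seat within 12 mm of the bar, weight on it), released, 8 mm or more off the worktop, upright within 0.25 rad; upper tray level within 0.15 rad; both slower than 0.08 m/s (all of step 2 and angle between upper_tray's own z axis and vertical below 0.15 rad and linear speed of each of lower_tray, upper_tray below 0.08 m/s); the robot touches nothing.
It fails at once if the upper tray is tipped by more than 0.45 rad (angle between upper_tray's own z axis and vertical above 0.45 rad).
It fails at once if a bystander is shifted by more than 20 mm or tipped (distance of any of coffee_scale, dosing_cup, espresso_cup, shot_glass, cocoa_shaker, tamper from where it was at the start of the episode above 0.02 m or angle between any of coffee_scale, dosing_cup, espresso_cup, shot_glass, cocoa_shaker, tamper's own z axis and vertical above 0.3 rad).
It also fails if it takes over 66 s, if anything falls off the work surface, if the arm or the gripper's body presses on something with over 40 N, if the wrist force passes 120 N, or if a joint passes its speed limit or range.

### The arm

A 7-joint arm with a two-finger parallel gripper is mounted at the origin on a cart in front of the work surface, level with it; the furniture and walls round the work are solid. World frame = base frame: x ahead of the robot, y to its left, z up, the work surface at z = 0. Lengths are in m, angles in rad, forces in N, time in s.
With the tool pointing down it reaches from about 0.4 to 0.85 m from the base axis. Payload 6.9 kg.
Tool frame: the origin (TCP) lies at the very end of the fingers, on their centre line; the grasp point (between the pads) lies 19 mm behind it (robot.tcp_to_grasp is the distance from the TCP to the grasp point, in m); z points along the fingers, y is the line along which they close (so a half turn about z gives the same grasp; the last joint's range is limited). The gripper opens to 85 mm and grips with 20 to 120 N. Pads are 22 mm wide; open, the fingers measure 114 mm over their backs; the gripper's body (76 mm by 85 mm) begins 54 mm behind the grasp point. The pads swing forward as they close: fully open they stand 13 mm farther back than shut.
Start: joints at [1.333, 0.507, -0.238, 1.5, 0.126, 1.149, -0.155], TCP at [0.21, -0.589, 0.231] pointing down, gripper open.
Joint ranges: [-3.08, 3.08], [-0.24, 2.05], [-1.43, 1.35], [0, 2.5], [-1.52, 4.66], [0.17, 1.96], [-2.89, 2.89]. Speed limits (rad/s): [2.39, 2.39, 3.14, 3.14, 3.14, 3.14, 3.14].

### API

Orientations are given as a unit quaternion [x, y, z, w].
In Python, from workcell import robot gives the robot as it stands. Calls block until the motion is done:
- robot.goto(position, orientation): joint-space move of the TCP to a pose.
- robot.line_to(position, max_speed=0.15, ori=None): straight line of the TCP; ori=None keeps the orientation; max_speed is the mean speed in m/s.
- robot.goto_joints(angles): joint-space move.
- robot.gripper_to(opening, effort=None): finger opening in m; effort is the grip in N (None keeps the last); returns when the fingers have stopped.
- robot.dwell(seconds).
- robot.inverse_kinematics(position, orientation): joint angles nearest the present ones, or None.
- robot.get_state(): the state.
- robot.snapshot(name): name is "scene" or "top" or "wrist"; returns a dict with "pixels" (480x640x3 uint8, red, green, blue), "fx", "fy", "cx", "cy" (pixels), "rvec" (rotation vector, rad) and "tvec" (3), from world to camera coordinates, as OpenCV has them; the wrist camera has in their place "mount" (4x4, takes a point from camera to tool coordinates, whose origin is the TCP and whose axes are the flange's). Camera axes: x right, y down, z forward; pixel columns grow to the right and rows downward; lengths in m; the calibration is good to about 2 mm. A picture is of the moment at which its call begins: read the wrist's pose just before it. There is no depth.
A pose or a line that the arm cannot do raises robot.IKError and nothing moves.
- robot.close_job(): hands the job in; it is judged then, once.
The state is a dict: "time": time; "joint_pos": joint angles; "joint_velocities": joint speeds; "tau": joint torques, N m; "eef_pos": TCP position; "ee_rot": TCP orientation; "wrist_force": force on the tool from outside, world axes, zero at the start; "wrist_torque": the same for the moment, N m; "finger_gap": finger opening in m; "finger_force": force on a finger pad.
Only numpy, scipy, OpenCV 4.12 (cv2) and the standard library are available. Lean on these libraries where they do the work, as an engineer would, in place of code of your own. Each camera call takes 0.05 s, during which the arm holds its last target. There are 200 camera calls.

## Working session

There is one attempt and no reset: what is moved stays moved. The work goes in short steps, each a Python script; the robot and the scene stay as the last script left them, time stands still between calls to the robot, and variables do not carry over. Pictures are saved under pics/ and viewed, at most 12 in all, crops included, and the job is handed in when it is done.

```bash
ls; mkdir -p pics; cat > h.py <<'E'
import numpy as np, cv2
from scipy.spatial.transform import Rotation as R
from workcell import robot
def snap(n,f):
    st=robot.get_state(); s=robot.snapshot(n); cv2.imwrite(f'pics/{f}.png',s['pixels'][:,:,::-1])
    K=np.array([[s['fx'],0,s['cx']],[0,s['fy'],s['cy']],[0,0,1.]])
    if 'mount' in s:
        T=np.eye(4);T[:3,:3]=R.from_quat(st['ee_rot']).as_matrix();T[:3,3]=st['eef_pos']
        M=np.linalg.inv(T@np.array(s['mount']))
    else:
        M=np.eye(4);M[:3,:3]=R.from_rotvec(np.ravel(s['rvec'])).as_matrix();M[:3,3]=np.ravel(s['tvec'])
    np.savez(f'pics/{f}.npz',K=K,M=M); return K,M
def cam(f):
    d=np.load(f'pics/{f}.npz');return d['K'],d['M']
def ray(f,u,v):
    K,M=cam(f); Rt=M[:3,:3]; c=-Rt.T@M[:3,3]; d=Rt.T@np.linalg.inv(K)@[u,v,1]; return c,d/np.linalg.norm(d)
def atz(f,u,v,z):
    c,d=ray(f,u,v); return c+d*(z-c[2])/d[2]
def proj(f,p):
    K,M=cam(f); q=K@(M[:3,:3]@np.asarray(p)+M[:3,3]); return q[:2]/q[2]
def tri(*obs):
    A=np.zeros((3,3));b=np.zeros(3)
    for f,u,v in obs:
        c,d=ray(f,u,v);P=np.eye(3)-np.outer(d,d);A+=P;b+=P@c
    return np.linalg.solve(A,b)
E
python3 - <<'E'
from h import *
for n in('scene','top'):
    snap(n,n+'0'); print(n,cam(n+'0')[0][0],ray(n+'0',320,240))
s=robot.get_state();print(s['time'],s['eef_pos'],s['ee_rot'])
E
```

```text
pics
scene [530.90117774   0.         318.06664506] (array([0.08132594, 0.64637244, 1.13353121]), array([ 0.37444396, -0.50889474, -0.77512442]))
top [448.77654019   0.         320.90742844] (array([-0.00175683,  0.07389344,  1.14792828]), array([ 0.49452332, -0.03825791, -0.86832195]))
0.1 [ 0.20983555 -0.58823867  0.23051928] [ 9.85346364e-01  1.70563471e-01 -1.72463193e-04 -7.85140624e-04]
```

View pics/scene0.png

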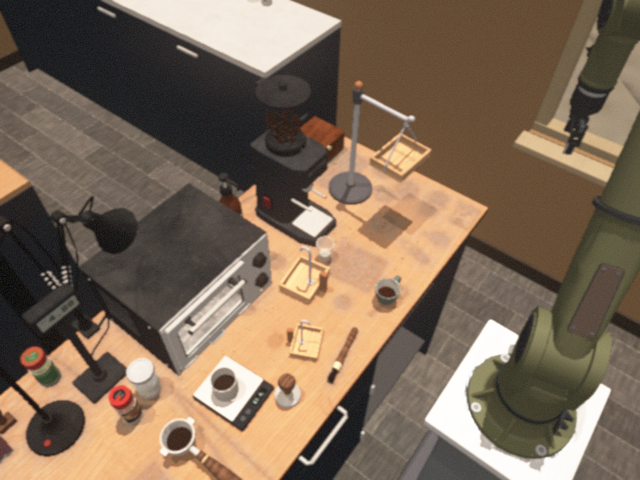

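View pics/top0.png

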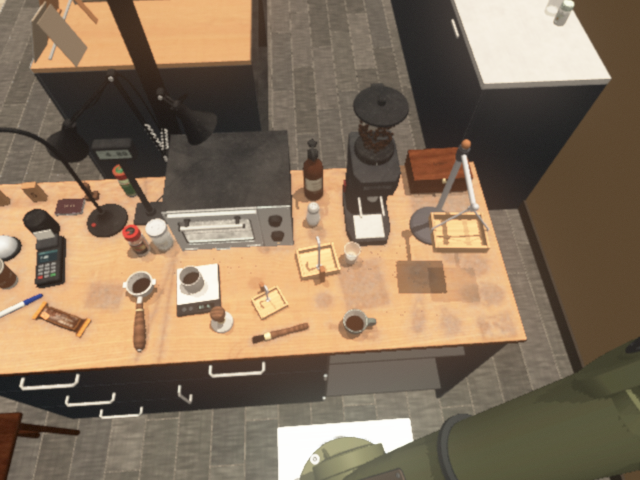

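The scene and top views show the larger tray at about scene (303,280) / top (318,262), the small look-alike at scene (306,343), and the stand with its foot at top (430,225). I'll enlarge these.

```bash
python3 - <<'E'
import cv2,numpy as np
def c(f,x,y,w,h,s):return cv2.resize(cv2.imread(f'pics/{f}.png')[y:y+h,x:x+w],None,fx=s,fy=s,interpolation=cv2.INTER_CUBIC)
a=np.vstack([c('scene0',270,235,80,75,4),c('top0',285,225,80,75,4)])
b=np.vstack([c('scene0',320,75,120,75,4),c('top0',400,130,120,75,4)])
b2=np.hstack([a,b]);cv2.imwrite('pics/m1.png',b2);print(b2.shape)
E
```

```text
(600, 800, 3)
```

View pics/m1.png

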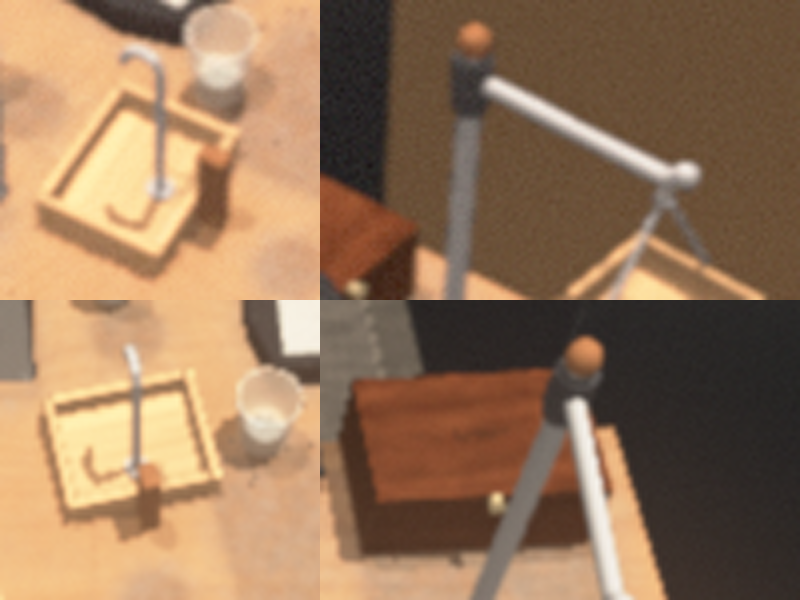

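Crop reading: tray rim corners, paddle top and hook arch are clear in both views, as are the post ball and arm end ball (scene (411,118)). Fitting poses.

```bash
cat > fit.py <<'E'
from h import *
from scipy.optimize import least_squares
S=lambda x,y:('scene0',270+x/4,235+y/4)
T=lambda x,y:('top0',285+x/4,225+(y-300)/4)
obs=[((49,-55,25),S(125,90)),((49,55,25),S(38,198)),((-41,-55,25),S(240,132)),((-50,0,72),S(217,156)),((6,0,145),S(148,53)),
((49,55,25),T(42,405)),((49,-55,25),T(195,372)),((-41,-55,25),T(220,472)),((-41,55,25),T(66,498)),((-50,0,72),T(149,470)),((6,0,143),T(131,352))]
def W(p,q):
    c,s=np.cos(p[2]),np.sin(p[2]);q=np.array(q)/1000;return np.array([p[0]+c*q[0]-s*q[1],p[1]+s*q[0]+c*q[1],q[2]])
f=lambda p:np.concatenate([proj(o[0],W(p,q))-o[1:] for q,o in obs])
if __name__=='__main__':
    a=tri(S(217,156),T(149,470));print('paddle',a)
    r=least_squares(f,[a[0]+.05,a[1],0.2],loss='soft_l1');print('tray',r.x,'paddle',W(r.x,(-50,0,55)));print(f(r.x).reshape(-1,2).round(1))
    ball=tri(('scene0',358.75,85),('top0',466,144));print('ball',ball, atz('scene0',351,187,.01),atz('top0',430,225,.01))
    e=atz('scene0',411.5,118.5,.335);e2=atz('top0',478,208,.335);print('end',e,e2)
    for u in[(432,213),(485,213),(487,249),(433,249)]:print(atz('top0',*u,.215))
    for u in[(372,157),(395,132),(430,150),(406,175)]:print(proj('top0',atz('scene0',*u,.21)),atz('scene0',*u,.21))
    print([(n,v,atz(n,*v,0)) for n,v in [('scene0',(324,258)),('top0',(351,262)),('scene0',(387,300)),('top0',(356,330))]])
E
python3 fit.py
```

```text
paddle [0.52433396 0.02644131 0.07014407]
tray [0.57014841 0.03497332 0.15233993] paddle [0.52072747 0.02738575 0.055     ]
[[-0.3 -3.2]
 [-0.3  0. ]
 [ 1.2 -0.2]
 [ 0.3 -0.3]
 [-2.6 -1.8]
 [-0.2 -1.5]
 [-0.9 -0.4]
 [ 0.4  2.2]
 [ 0.   3.4]
 [-0.3  1.9]
 [-0.3  0.3]]
ball [ 0.67972749 -0.31429509  0.3602724 ] [ 0.67466254 -0.3098896   0.01      ] [ 0.6769318  -0.30722316  0.01      ]
end [ 0.52182739 -0.31156951  0.335     ] [ 0.51959039 -0.31132594  0.335     ]
[ 0.58901255 -0.2501291   0.215     ]
[ 0.58071955 -0.38201891  0.215     ]
[ 0.47986409 -0.36135298  0.215     ]
[ 0.48803669 -0.23309343  0.215     ]
[436.26979223 213.82694778] [ 0.58907178 -0.2620566   0.21      ]
[483.57112575 209.0353119 ] [ 0.59579178 -0.383829    0.21      ]
[492.87599752 247.85629277] [ 0.48461909 -0.37853697  0.21      ]
[443.56613274 250.53355685] [ 0.48494378 -0.25910284  0.21      ]
[('scene0', (324, 258), array([ 0.58273266, -0.05492742,  0.        ])), ('top0', (351, 262), array([ 0.57388961, -0.06054216,  0.        ])), ('scene0', (387, 300), array([ 0.37707543, -0.04646474,  0.        ])), ('top0', (356, 330), array([ 0.37246062, -0.05340323,  0.        ]))]
```

```bash
cat >> h.py <<'E'
def tool(yaw,lean,flip=0):
    # tool z down, leaned forward along heading yaw; y axis perpendicular to heading
    h=np.array([np.cos(yaw),np.sin(yaw),0]); z=np.sin(lean)*h+np.array([0,0,-np.cos(lean)])
    y=np.array([-np.sin(yaw),np.cos(yaw),0])*(1 if flip else -1)
    return R.from_matrix(np.c_[np.cross(y,z),y,z]).as_quat()
E
python3 - <<'E'
from h import *
s=robot.snapshot('wrist');print(np.round(s['mount'],3),s['fx'])
d=np.deg2rad
for fl in (0,1):
  for n,p,yw,l in [('look',(.33,-.31,.22),0,60),('look2',(.33,-.31,.15),0,75),('look3',(.3,-.31,.2),0,50),('grasp',(.53,.027,.04),.15,30),('grasp35',(.53,.027,.04),.15,35),('hang',(.485,-.31,.07),0,33),('pre',(.41,-.31,.1),0,33),('hang35',(.485,-.31,.07),0,35),('push',(.6,-.27,.318),0,0),('push1',(.63,-.35,.318),0,0),('pushy',(.6,-.27,.318),1.57,0)]:
    q=robot.inverse_kinematics(p,tool(yw,d(l),fl));print(fl,n,None if q is None else np.round(q,2))
E
```

```text
[[ 0.001 -0.957 -0.289  0.074]
 [ 1.     0.001 -0.001 -0.001]
 [ 0.001 -0.289  0.957 -0.142]
 [ 0.     0.     0.     1.   ]] 338.6560668372736
0 look None
0 look2 None
0 look3 [ 2.01  0.4  -0.82  2.47 -1.43  0.54  1.03]
0 grasp [ 0.35  0.63 -0.63  2.46  2.44  0.51  2.36]
0 grasp35 None
0 hang [ 1.5   0.87 -1.22  2.26  1.74  0.46 -2.54]
0 pre [ 1.67  0.73 -1.22  2.35  1.62  0.31 -2.39]
0 hang35 [ 1.51  0.88 -1.22  2.29  1.86  0.45 -2.64]
0 push [ 0.54  0.52 -0.27  1.25  0.14  1.4  -1.3 ]
0 push1 [ 0.57  0.63 -0.22  1.03  0.13  1.49 -1.19]
0 pushy [ 0.72  0.56 -0.64  1.24  0.32  1.44  0.12]
1 look None
1 look2 None
1 look3 [ 0.68  0.58  1.15  2.49 -1.36  1.46 -1.86]
1 grasp [ 0.66  0.87 -1.23  2.46  1.98  0.88 -0.3 ]
1 grasp35 None
1 hang [ 1.5   0.87 -1.22  2.26  1.74  0.46  0.6 ]
1 pre [ 1.67  0.73 -1.22  2.35  1.62  0.31  0.75]
1 hang35 [ 1.51  0.88 -1.22  2.29  1.86  0.45  0.5 ]
1 push [ 0.87  0.64 -0.98  1.24  0.52  1.52  1.54]
1 push1 [ 0.86  0.74 -0.95  1.02  0.59  1.62  1.66]
1 pushy [ 0.32  0.51  0.12  1.25 -0.06  1.38 -2.71]
```

```bash
python3 - <<'E'
from h import *
d=np.deg2rad
def tryp(p,yw,l):
    try: robot.goto(p,tool(yw,d(l),1)); return True
    except robot.IKError: print('no',p,yw,l); return False
print(robot.get_state()['time'])
ok=tryp((.34,-.36,.25),0,30)
for x,l in((.37,35),(.38,30),(.4,30)):
    if tryp((x,-.35,.2),0,l): break
s=robot.get_state();print(s['time'],s['eef_pos'],s['joint_pos']); snap('wrist','w1')
if tryp((x,-.27,.2),0,l): snap('wrist','w2')
print(robot.get_state()['time'])
cv2.imwrite('pics/m2.png',np.hstack([cv2.imread('pics/w1.png')[:450,120:520],cv2.imread('pics/w2.png')[:450,120:520]]))
for f in('w1','w2'):print(proj(f,(.527,-.311,.167)))
E
```

```text
0.15
2.7333 [ 0.37000926 -0.34906845  0.19968042] [ 1.91468185  0.48008902 -1.20183966  2.21442574 -0.01007652  0.3139542
  2.43391036]
3.25
[356.88492095 355.56871851]
[268.99502709 353.55975817]
```

View pics/m2.png

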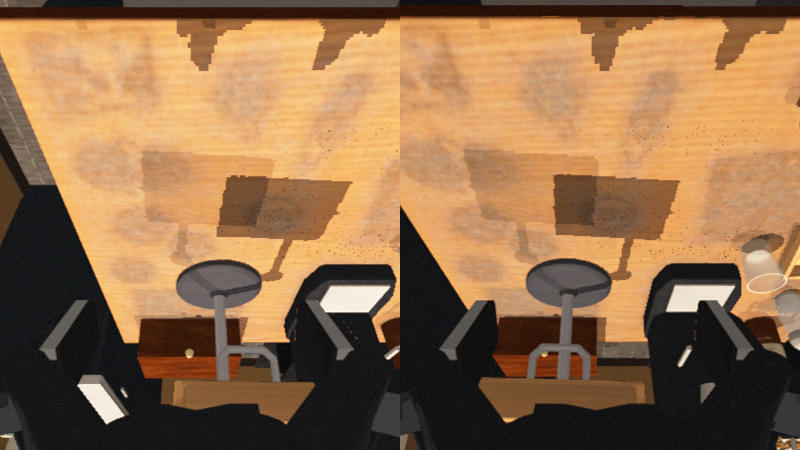

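The wrist views (upside down) show the loop bar at about w1 (371,348) and w2 (280,348), under the upper tray edge. Enlarging it.

```bash
python3 - <<'E'
import cv2,numpy as np
c=lambda f,x,y:cv2.resize(cv2.imread(f'pics/{f}.png')[y:y+75,x:x+100],None,fx=4,fy=4,interpolation=cv2.INTER_CUBIC)
cv2.imwrite('pics/m3.png',np.hstack([c('w1',320,330),c('w2',230,330)]))
E
```

```text
(no output)
```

View pics/m3.png

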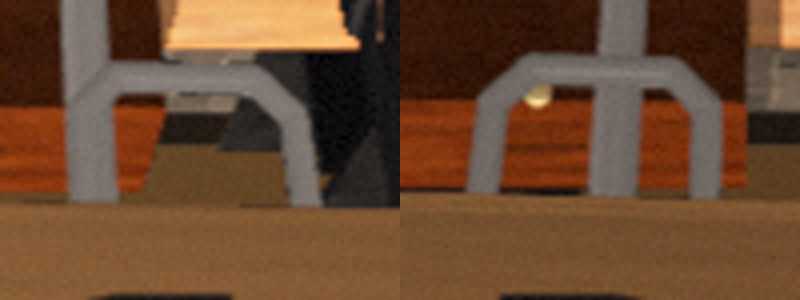

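```bash
python3 - <<'E'
from h import *
p=tri(('w1',366.5,349.2),('w2',280,347.5));print('loop',p,proj('w1',p),proj('w2',p))
# bar ends -> yaw
for a,b in (((320+112/4,330+75/4),(320+258/4,330+78/4)),):pass
# yaw from fixed loop fit: legs/ends half width 24 incl bends; upper tray front edge line (x=-50, z=loop+41.5)
from scipy.optimize import least_squares
E_=[('w1',320+115/4,330+76.5/4,16),('w1',320+255/4,330+78.5/4,-16),('w2',230+125/4,330+70/4,16),('w2',230+278/4,330+71/4,-16)]
def f(q):
    h=np.array([np.cos(q[3]),np.sin(q[3]),0]);l=np.array([-h[1],h[0],0])
    r=[]
    for n,u,v,w in E_:
        w=-w*q[4]/16 # image x grows toward ? test
        r.append(proj(n,q[:3]+l*w)-[u,v])
    return np.concatenate(r)
for sgn in(1,-1):
    r=least_squares(f,[*p,0,.018*sgn]);print(r.x,r.cost)
# post in wrist images: edges of post at two rows
print('post top view: foot', tri(('w1',120+218,283),('w2',120+568-400,283)))
E
```

```text
loop [ 0.52822358 -0.30171232  0.1608996 ] [366.50311557 349.30490542] [280.00509432 347.39544134]
[ 0.53043696 -0.30156607  0.16020235 -0.05619926  0.01671558] 1.1490210115093424
[ 0.53043696 -0.30156607  0.16020235 -0.05619923  0.01671558] 1.1490210115093435
post top view: foot [ 0.67657823 -0.31249291  0.00229772]
```

Loop at about (0.529,-0.302,0.161), yaw about -0.06. Next, look at the tray from close by.

```bash
python3 - <<'E'
from h import *
d=np.deg2rad
for l in(33,32,30,28):
  print(l,[robot.inverse_kinematics(p,tool(y,d(l),1)) is not None for p,y in(((.531,.028,.038),.15),((.531,.028,.16),.15),((.54,.0,.038),.15),((.49,-.3,.065),-.06),((.49,-.3,.09),-.06),((.4,-.3,.09),-.06),((.4,-.3,.2),-.06))])
robot.goto((.40,-.15,.25),tool(.08,d(30),1))
robot.goto((.515,.026,.165),tool(.15,d(30),1))
snap('wrist','w3');print(robot.get_state()['joint_pos'],robot.get_state()['time'])
for q in((.5207,.0274,.072),(.5158,.0265,0.072)):print(proj('w3',q))
E
```

```text
33 [False, True, True, True, True, True, True]
32 [True, True, True, True, True, True, True]
30 [True, True, True, True, True, True, True]
28 [True, True, True, True, True, True, True]
[ 0.5756432   0.31853307 -0.83143658  2.35182327  1.44051855  0.24433943
  0.18301602] 6.1417
[315.77804885 190.6354691 ]
[315.53104053 184.58442475]
```

View pics/w3.png

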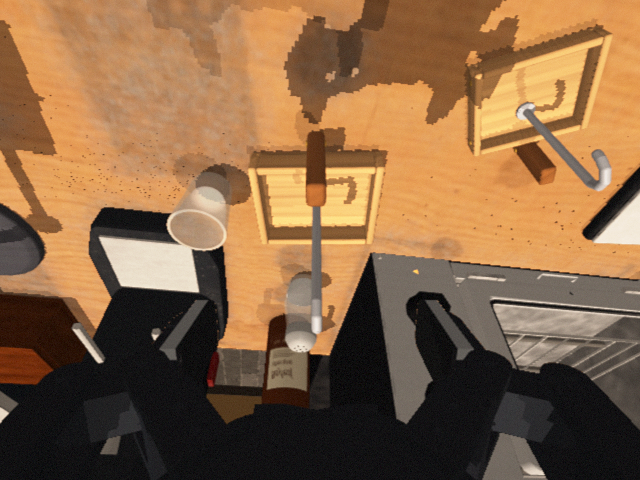

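Wrist view: paddle centred at column 316, foot of its front face at v≈131, top face v≈185–205, rim front corners at (250,153) and (385,151), hook arch at (316,325).

```bash
python3 - <<'E'
from h import *
A=lambda u,v,z:atz('w3',u,v,z)
for u,v,z in((316,131,0),(316,185,.072),(316,205,.072)):print(A(u,v,z))
for a,b in(((250,153),(385,151)),((259,243),(373,242))):
    p,q=A(*a,.025),A(*b,.025);e=q-p;print(p,q,np.linalg.norm(e),'yaw',np.arctan2(-e[0],e[1]),(p+q)/2)
st=A(316,325,.14);print('hooktop',st)
img=cv2.imread('pics/w3.png')[170:220,290:345].astype(int)
print(img[:,26].tolist()[::2])
E
```

```text
[0.51722136 0.02710534 0.        ]
[0.51608759 0.02685333 0.072     ]
[0.53303934 0.02941046 0.072     ]
[ 0.52909122 -0.02193457  0.025     ] [0.51215351 0.07919312 0.025     ] 0.10253631471722909 yaw 0.16594809120984857 [0.52062236 0.02862928 0.025     ]
[ 0.62929963 -0.01236527  0.025     ] [0.61141563 0.09749122 0.025     ] 0.11130267901828468 yaw 0.16137853152761583 [0.62035763 0.04256298 0.025     ]
hooktop [0.57595088 0.03580706 0.14      ]
[[32, 53, 95], [23, 52, 88], [24, 54, 91], [25, 45, 87], [24, 47, 89], [24, 50, 88], [21, 47, 89], [39, 82, 147], [51, 107, 187], [54, 117, 203], [56, 121, 209], [53, 115, 202], [56, 118, 203], [52, 112, 197], [50, 113, 195], [56, 119, 203], [49, 111, 200], [48, 105, 190], [67, 93, 142], [94, 99, 104], [92, 102, 107], [94, 97, 106], [97, 100, 109], [98, 105, 111], [91, 97, 105]]
```

```bash
cat >> h.py <<'E'
L=np.deg2rad(30)
def tcp(p,yaw,g=0.019,lean=None):
    l=L if lean is None else lean
    return np.asarray(p,float)+g*np.array([np.sin(l)*np.cos(yaw),np.sin(l)*np.sin(yaw),-np.cos(l)])
E
python3 - <<'E'
from h import *
P=np.array([.525,.0283,.055]);yw=.16
robot.line_to(tcp(P+[0,0,.09],yw),0.15,tool(yw,L,1))
robot.line_to(tcp(P,yw),0.1)
s=robot.get_state();print(s['wrist_force'],s['eef_pos'],tcp(P,yw))
robot.gripper_to(0.0,60)
s=robot.get_state();print(s['finger_gap'],s['finger_force'],s['wrist_force'])
robot.line_to(tcp(P+[0,0,.09],yw),0.1)
s=robot.get_state();print(s['finger_gap'],s['wrist_force'],s['joint_pos'],s['time'])
Q=np.array([.39,-.30,.055+.075]);y2=-.06
robot.goto(tcp([.43,-.12,.145],.05),tool(.05,L,1))
robot.goto(tcp(Q,y2),tool(y2,L,1))
robot.dwell(.3)
snap('wrist','w4');snap('scene','s4');snap('top','t4');s=robot.get_state();print(s['time'],s['eef_pos'],s['finger_gap'],s['wrist_force'])
E
```

```text
[-0.5860759   0.64462097  0.17616716] [0.53466571 0.02978229 0.03928221] [0.53437866 0.02981352 0.03854552]
0.013051777742307702 59.09014105796814 [-3.19686215 -1.55796939  6.74262254]
0.013455381944598955 [ 0.15543097  0.43363137 -1.95346419] [ 0.52649454  0.43702012 -0.8262873   2.35866455  1.79390322  0.32605167
 -0.1496777 ] 9.4Traceback (most recent call last):
  File "<stdin>", line 11, in <module>
workcell.IKError: the arm cannot take that pose within its joint ranges
```

```bash
python3 - <<'E'
from h import *
for yw,x,y,z in [(.05,.43,-.12,.145),(.05,.46,-.12,.145),(.05,.48,-.12,.145),(.05,.5,-.12,.145),(.05,.46,-.12,.17),(0,.44,-.18,.145),(0,.42,-.22,.145),(-.06,.42,-.26,.145),(-.06,.4,-.3,.145),(-.06,.39,-.3,.13),(-.06,.41,-.3,.13),(-.06,.41,-.3,.08)]:
    q=robot.inverse_kinematics(tcp([x,y,z],yw),tool(yw,L,1));print(yw,x,y,z,None if q is None else np.round(q,2))
E
```

```text
0.05 0.43 -0.12 0.145 None
0.05 0.46 -0.12 0.145 [ 0.98  0.4  -0.87  2.45  2.07  0.19 -0.19]
0.05 0.48 -0.12 0.145 [ 0.93  0.41 -0.83  2.41  1.97  0.18 -0.1 ]
0.05 0.5 -0.12 0.145 [ 0.9   0.43 -0.82  2.36  1.84  0.19  0.03]
0.05 0.46 -0.12 0.17 [ 1.11  0.37 -1.03  2.41  1.53  0.19  0.34]
0 0.44 -0.18 0.145 [ 1.24  0.45 -1.02  2.43  1.82  0.21  0.16]
0 0.42 -0.22 0.145 [ 1.48  0.55 -1.22  2.41  1.56  0.3   0.53]
-0.06 0.42 -0.26 0.145 [ 1.53  0.58 -1.23  2.36  1.48  0.33  0.64]
-0.06 0.4 -0.3 0.145 [ 1.57  0.54 -1.07  2.33  1.15  0.19  1.08]
-0.06 0.39 -0.3 0.13 [ 1.65  0.64 -1.23  2.36  1.45  0.32  0.79]
-0.06 0.41 -0.3 0.13 [ 1.51  0.57 -1.03  2.33  1.4   0.19  0.83]
-0.06 0.41 -0.3 0.08 [ 1.37  0.63 -0.83  2.38  2.37  0.18 -0.09]
```

```bash
python3 - <<'E'
from h import *
for yw,x,y,z in [(.05,.46,-.12,.145),(0,.42,-.20,.14),(-.06,.39,-.3,.13)]:
    robot.goto(tcp([x,y,z],yw),tool(yw,L,1))
robot.dwell(.5)
snap('wrist','w4');snap('scene','s4');snap('top','t4');s=robot.get_state();print(s['time'],s['eef_pos'],s['finger_gap'],s['wrist_force'])
a=cv2.imread('pics/w4.png');b=cv2.imread('pics/s4.png')[60:220,300:460]
cv2.imwrite('pics/m4.png',np.hstack([cv2.resize(a[240:440,200:450],(500,400),interpolation=2),cv2.resize(b,(300,300),interpolation=2)[:400] if 0 else cv2.copyMakeBorder(cv2.resize(b,(300,300),interpolation=2),0,100,0,0,0)]))
E
```

```text
11.9333 [ 0.3994521  -0.30058777  0.11354472] 0.013400821548810601 [-0.305663    0.24814607 -1.19025207]
```

View pics/m4.png

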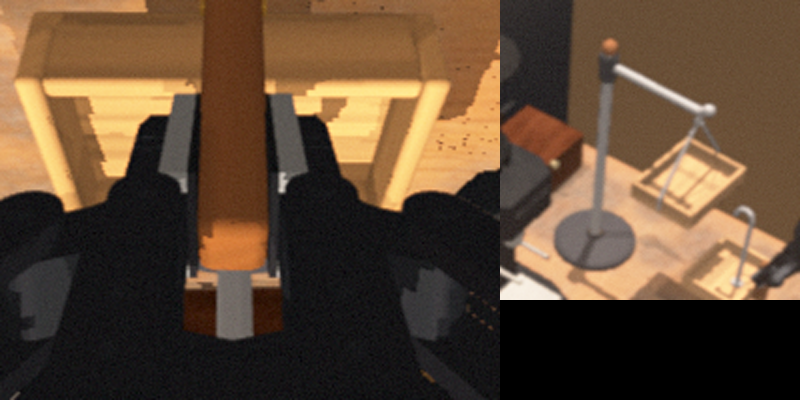

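The hook arch is at about scene (430,174); paddle is centred between the pads with its top face at w4 v≈351–374. Compare to expectations.

```bash
python3 - <<'E'
from h import *
h=np.array([np.cos(-.06),np.sin(-.06),0]);P=np.array([.39,-.30,.13])
s=robot.get_state();z=R.from_quat(s['ee_rot']).as_matrix()[:,2];P=s['eef_pos']-.019*z;print('grasp pt',P,'toolz',z)
for dx in(-.01,.01):
    q=P+h*dx+[0,0,.017];print('paddle top edge exp',proj('w4',q))
print('obs 351,374')
H=P+.05*h+[0,0,.08]
for f in('s4','t4'):print(f,'arch top centreline exp',proj(f,H+[0,0,.007]+.0005*h),'tip',proj(f,H+h*.013-[0,0,.0125]),'tray far corners',[proj(f,P+h*.099+np.array([-h[1],h[0],0])*k+[0,0,-.03]).round(1) for k in(.055,-.055)])
a=cv2.imread('pics/s4.png')[150:220,390:470];b=cv2.imread('pics/t4.png')[175:275,430:510]
cv2.imwrite('pics/m5.png',np.hstack([cv2.resize(a,None,fx=5,fy=5,interpolation=2),cv2.resize(b[:70],None,fx=5,fy=5,interpolation=2)]))
E
```

```text
grasp pt [ 0.38996947 -0.30001729  0.12999933] toolz [ 0.4990861  -0.03002511 -0.86603208]
paddle top edge exp [312.19147779 356.51842842]
paddle top edge exp [312.54625656 378.47604478]
obs 351,374
s4 arch top centreline exp [430.8467929  170.99335985] tip [425.35500041 174.35255502] tray far corners [array([396.4, 205.5]), array([419.6, 183.6])]
t4 arch top centreline exp [466.86933532 264.89465716] tip [463.59551899 263.85574863] tray far corners [array([429.6, 268.4]), array([471.7, 268.3])]
```

View pics/m5.png

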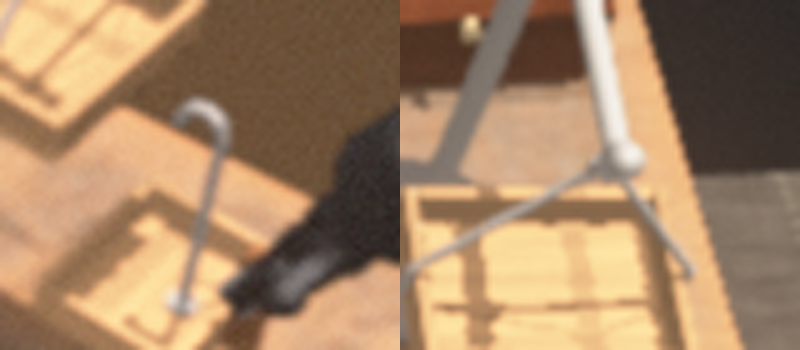

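Measured hook arch (430.6,171) matches the expected (430.8,171), so the in-hand pose is good. Inserting.

```bash
python3 - <<'E'
from h import *
yw=-.06;h=np.array([np.cos(yw),np.sin(yw),0]);LP=np.array([.5285,-.302,.161])
def at(dx,dz): return tcp(LP-.05*h+[0,0,-.08]+h*dx+[0,0,dz],yw)
W=lambda:robot.get_state()['wrist_force'].round(2) if hasattr(robot.get_state()['wrist_force'],'round') else np.round(robot.get_state()['wrist_force'],2)
robot.line_to(at(-.085,.023),.08); robot.dwell(.3);print('start',W())
for dx in(-.05,-.025,-.012,-.004,.003):
    robot.line_to(at(dx,.023),.06);robot.dwell(.1);print(dx,W(),robot.get_state()['eef_pos']-at(dx,.023))
robot.dwell(.5)
print('settled',W(),robot.get_state()['time'])
for dz in np.arange(.019,.0069,-.003):
    robot.line_to(at(.003,dz),.04);robot.dwell(.15);w=W();print(round(dz,3),w)
snap('wrist','w6');snap('scene','s6');snap('top','t6')
cv2.imwrite('pics/m6.png',np.hstack([cv2.resize(cv2.imread('pics/s6.png')[80:230,340:460],None,fx=3.3,fy=3.3,interpolation=2),cv2.resize(cv2.imread('pics/t6.png')[140:290,400:520],None,fx=3.3,fy=3.3,interpolation=2)]))
E
```

```text
start [-0.35 -0.1  -1.78]
-0.05 [-0.21 -0.34 -0.89] [-4.54535190e-04  9.57756875e-05 -2.21809757e-04]
-0.025 [ 1.61 -0.15 -1.02] [-0.00031097  0.00015344 -0.00018654]
-0.012 [-0.39  0.22 -2.48] [-6.93195764e-05  1.32377624e-04 -9.36545604e-05]
-0.004 [-0.   -0.4  -2.28] [-1.22161496e-05  7.58833524e-05 -7.05110360e-05]
0.003 [ 0.42  0.36 -1.73] [ 2.31559486e-05  5.16360648e-05 -3.25622649e-05]
settled [-0.34 -0.23 -2.36] 16.0
0.019 [-0.04  0.23 -1.23]
0.016 [-0.43  0.05 -0.96]
0.013 [ 0.03  0.29 -2.91]
0.01 [-0.21  0.43 -0.79]
0.007 [-0.65  0.01 -0.87]
```

View pics/m6.png

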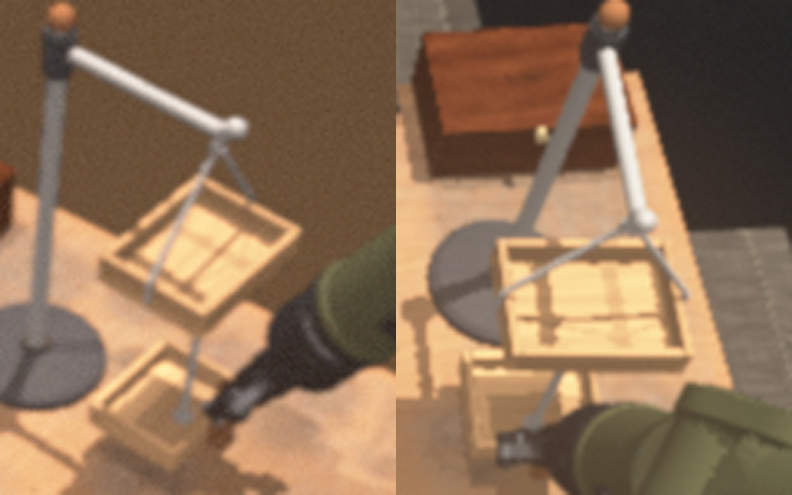

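Upper tray still level, hook stem goes up under it, no contact force. Lower it until the bar carries.

```bash
python3 - <<'E'
from h import *
yw=-.06;h=np.array([np.cos(yw),np.sin(yw),0]);LP=np.array([.5285,-.302,.161])
def at(dx,dz): return tcp(LP-.05*h+[0,0,-.08]+h*dx+[0,0,dz],yw)
def F():
    r=[]
    for _ in range(12): robot.dwell(.02);r.append(robot.get_state()['wrist_force'])
    return np.mean(r,0)
base=F();print('base',base)
for dz in np.arange(.004,-.0121,-.002):
    robot.line_to(at(.003,dz),.03);w=F();print(round(dz,3),w.round(2),robot.get_state()['time'])
    if w[2]-base[2]>1.2: break
E
```

```text
base [-0.1745719   0.14068062 -1.4180193 ]
0.004 [-0.13  0.09 -1.75] 18.8
0.002 [-0.07  0.23 -1.37] 19.25
0.0 [ 0.21 -0.09 -0.87] 19.7
-0.002 [ 0.04 -0.03  5.19] 20.15
```

The bar takes the load exactly at the expected seat height (dz≈0). Release.

```bash
python3 - <<'E'
from h import *
yw=-.06;h=np.array([np.cos(yw),np.sin(yw),0]);LP=np.array([.5285,-.302,.161])
def at(dx,dz): return tcp(LP-.05*h+[0,0,-.08]+h*dx+[0,0,dz],yw)
robot.line_to(at(.001,-.001),.03)
robot.gripper_to(.05)
z=R.from_quat(robot.get_state()['ee_rot']).as_matrix()[:,2];p=np.array(robot.get_state()['eef_pos'])
robot.dwell(.3)
for k in(.11,.08,.06):
    try: robot.line_to(p-z*k,.08);print(k);break
    except robot.IKError: pass
else: robot.line_to(p+[-.07,0,.03],.08)
robot.dwell(.8)
snap('scene','s7');snap('wrist','w7');s=robot.get_state();print(s['time'],s['eef_pos'],s['joint_pos'],s['finger_gap'])
cv2.imwrite('pics/m7.png',np.hstack([cv2.resize(cv2.imread('pics/s7.png')[80:230,340:460],None,fx=3,fy=3,interpolation=2),cv2.resize(cv2.imread('pics/w7.png')[:450,100:540],None,fx=1,fy=1)]))
E
```

```text
0.11
23.5667 [ 0.4340646  -0.29628985  0.15868114] [ 1.6365127   0.57928068 -1.28647644  2.25810883  1.06538587  0.36522194
  1.10110201] 0.05002196418112208
```

View pics/m7.png

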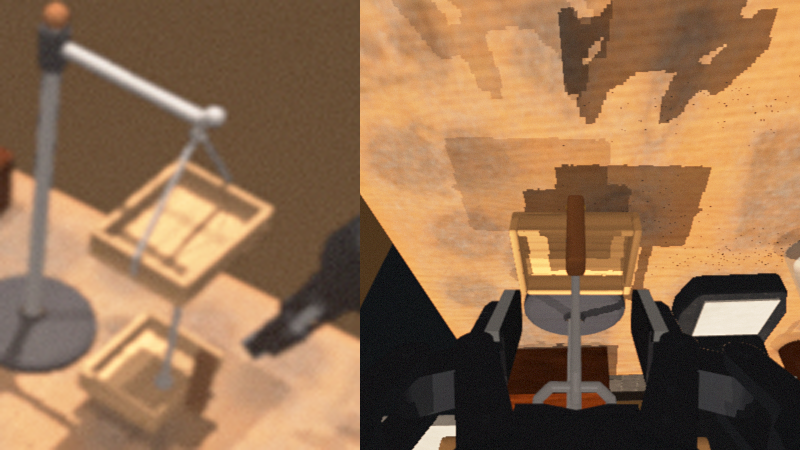

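Tray hangs freely, let go. Now go around to the arm's left side with the gripper closed.

```bash
cat >> h.py <<'E'
PO=np.array([.677,-.312]);ZP=.317
def pp(a,off):
    h=np.array([np.cos(a),np.sin(a)]);l=np.array([-h[1],h[0]]);return np.r_[PO-.085*h+l*off,ZP]
E
python3 - <<'E'
from h import *
robot.line_to(np.array(robot.get_state()['eef_pos'])+[-.05,.04,.05],.12)
robot.gripper_to(0)
def first(c):
    for p,y,l in c:
        try: robot.goto(p,tool(y,l,1));print('at',p,y,l,robot.get_state()['joint_pos'].round(2));return
        except robot.IKError: pass
    print('none',c[0])
first([((x,-.15,.33),0,np.deg2rad(l)) for x in(.42,.45,.4) for l in(20,10,30)])
first([((x,-.14,.36),0,0) for x in(.5,.52,.55)])
first([((.592,-.2,.36),0,0)])
robot.line_to(pp(-.06,.075),.15)
print(robot.get_state()['time'],robot.get_state()['eef_pos'])
q0=robot.inverse_kinematics(pp(1.0,.01),tool(0,0,1));print(q0)
snap('scene','s8')
E
```

```text
at (0.42, -0.15, 0.33) 0 0.3490658503988659 [ 2.01 -0.16 -1.4   2.01 -0.44  0.91  2.39]
at (0.5, -0.14, 0.36) 0 0 [ 1.05  0.5  -1.36  1.53  0.49  1.51  1.26]
at (0.592, -0.2, 0.36) 0 0 [ 0.89  0.65 -1.25  1.25  0.62  1.64  1.33]
28.2417 [ 0.59617837 -0.23199483  0.31730467]
[ 0.94702741  0.82510875 -1.18667617  0.99563547  0.75828153  1.70930873
  1.61435088]
```

```bash
python3 - <<'E'
from h import *
def F(n=5):
    r=[]
    for _ in range(n): robot.dwell(.02);r.append(robot.get_state()['wrist_force'])
    return np.mean(r,0)
b=F(10);robot.line_to(pp(-.06,.032),.06)
off=.032;print('b',b.round(2),(F()-b).round(2))
while off>.004:
    off-=.002;robot.line_to(pp(-.06,off),.03);f=F()-b
    if f[1]>1.8: break
print('contact off',off,f.round(2),robot.get_state()['time'])
a=-.06;off=min(off,.02)
while a<1.1:
    a+=.1 if a<.5 else .03
    robot.line_to(pp(a,off),.04);f=F(4)-b;print(round(a,2),f.round(1),end=' | ')
    if np.hypot(*f[:2])>(9 if a>.5 else 20): break
print(robot.get_state()['time'],robot.get_state()['eef_pos'])
snap('scene','s9');snap('top','t9')
cv2.imwrite('pics/m9.png',np.hstack([cv2.resize(cv2.imread('pics/s9.png')[60:210,340:460],None,fx=3.3,fy=3.3,interpolation=2),cv2.resize(cv2.imread('pics/t9.png')[130:280,400:520],None,fx=3.3,fy=3.3,interpolation=2)]))
E
```

```text
b [ 0.07 -0.08 -0.05] [-0.12  0.17  0.04]
contact off 0.017999999999999988 [-0.8   2.28  0.12] 31.7417
0.04 [0.9 1.5 0.3] | 0.14 [0.8 1.6 0. ] | 0.24 [ 1.   1.6 -0.2] | 0.34 [ 0.4  2.  -0.3] | 0.44 [ 0.3  2.  -0. ] | 0.54 [ 0.2  1.6 -0.5] | 0.57 [ 0.4  3.1 -0.2] | 0.6 [ 0.5  3.1 -0.4] | 0.63 [ 0.3  3.2 -0.3] | 0.66 [-0.3  3.  -0.2] | 0.69 [-0.2  3.2 -0.8] | 0.72 [ 0.   2.6 -0.2] | 0.75 [-0.3  2.8 -0.2] | 0.78 [-0.2  2.9 -0.1] | 0.81 [-0.2  3.4  0.1] | 0.84 [-0.5  2.7  0.5] | 0.87 [-0.7  2.6  0.5] | 0.9 [-0.7  2.9  0.6] | 0.93 [-4.   6.1  0.9] | 0.96 [-11.   10.8   2.1] | 38.775 [ 0.61174934 -0.36868554  0.31700341]
```

View pics/m9.png

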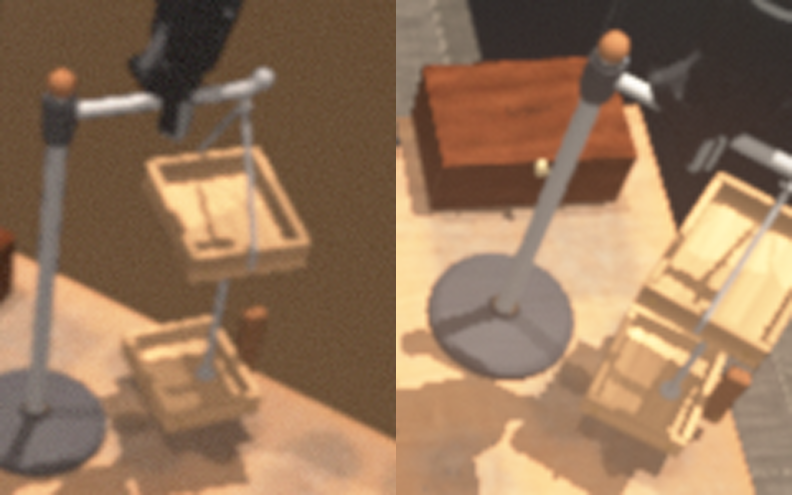

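Arm is at its stop (force rose to 15 N), both trays hang. Back off, settle, hand in.

```bash
python3 - <<'E'
from h import *
robot.line_to(pp(.93,.03),.03);robot.line_to(pp(.93,.08),.1)
robot.dwell(4)
s=robot.get_state();print(s['time'],s['wrist_force'])
snap('scene','s10')
d=cv2.absdiff(cv2.imread('pics/s9.png'),cv2.imread('pics/s10.png'))[130:210,350:440];print(d.mean(),d.max())
print(robot.close_job())
E
```

```text
44.1583 [-0.25061435  0.03285345  0.33238251]
5.013842592592592 86
the job is handed in; nothing more can be done
None
```

The loose tray now hangs by its hook from the loop and is let go, and I swung the stand's arm in until the push force rose at its stop. I backed the gripper off, waited 4 s and handed the job in at about 44 s; the result wasn't reported back to me, and I didn't view a final picture after backing off.

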